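# Wedge the rocking inspection stand

## Robot

A 7-joint arm with a two-finger parallel gripper is mounted at the origin on the work surface. World frame = base frame: x ahead of the robot, y to its left, z up, the work surface at z = 0. Lengths are in m, angles in rad, forces in N, time in s.
With the tool pointing down it reaches from about 0.425 to 0.925 m from the base axis. Payload 6.8 kg.
Tool frame: the origin (TCP) lies on the centre line of the jaws, within the pads' length; the fingertips stand 11 mm ahead of it and the grasp point (between the pads) lies 8 mm behind it; z points along the fingers, y is the direction in which the jaws open and shut (so a half turn about z gives the same grasp; the last joint's range is limited). The gripper opens to 85 mm and grips with 20 to 120 N. Pads are 22 mm wide; open, the fingers measure 114 mm over their backs; the gripper's body (76 mm by 85 mm) begins 54 mm behind the grasp point. The pads swing forward as they close: fully open they stand 13 mm farther back than shut.
Start: joints at [-1.415, 0.477, 0.022, 1.555, -0.011, 1.109, -0.083], TCP at [0.176, 0.652, 0.242] pointing down, gripper open.
Joint ranges: [-2.96, 2.96], [-0.34, 2.1], [-1.41, 1.46], [0.24, 2.44], [-1.37, 4.51], [0.17, 1.92], [-2.96, 2.96]. Speed limits (rad/s): [2.39, 2.39, 3.14, 3.14, 3.14, 3.14, 3.14].

## Interface

Orientations are given as a rotation vector (axis times angle).
In Python, from bench import r gives the robot as it stands.
- The arm moves only by the tool send_rows, never from a script. Its argument "deltas" is a list of rows, each a list of 7 numbers: the opening, from 0 (shut) to 1 (fully open), then the shift along the tool's x, y, z as a fraction of full scale, then the turn, a rotation vector about the tool's x, y, z as a fraction of full scale. In form: [[hand, x, y, z, ax, ay, az], ...]. A call has 1 to 20 rows; each row is the pose to reach, as a shift and turn from the pose commanded when the call began, along the tool's axes at that moment, turning the shorter way round; what a row does not reach only later rows make up. Full scale, the value 1, is 150 mm for a shift and 180 degrees for a turn. A row lasts 1/12 s, in which the tool goes at most 41.7 mm and 7.16 degrees, less where a joint would pass 70% of its speed; a pose out of reach is approached as far as the arm can. A call with a number of a shift or a turn outside -1 to 1 is refused whole. A call with a gripper value outside its range is refused whole. The fingers move at their own pace and stop on an object; "squeeze" is the grip in N (left out, the last holds). Time passes only in rows, so rows that repeat a pose let the fingers close. It gives the time, the measured TCP pose, the force and the opening at its end, in the units of the state.
- r.get_obs(): the state, without advancing time (a new reading comes with each control period).
- r.grab_frame(name): name is "scene" or "top" or "wrist"; returns a dict with "pixels" (384x512x3 uint8, red, green, blue), "camera_matrix" (3x3 intrinsics, pixels), "rvec" (rotation vector, rad) and "tvec" (3), from world to camera coordinates, as OpenCV has them. Camera axes: x right, y down, z forward; pixel columns grow to the right and rows downward; lengths in m; the calibration is good to about 2 mm. A picture is of the moment at which its call begins. There is no depth.
- r.hand_in(): hands the job in, once; it reports no verdict.
The state is a dict: "clock": time; "joints": joint angles; "qvel": joint speeds; "tau": joint torques, N m; "tcp_pos": TCP position; "orientation": TCP orientation; "contact_force": force on the tool from outside, world axes, zero at the start; "moment": the same for the moment, N m; "grip_width": finger opening in m.
Only numpy, scipy, OpenCV 4.12 (cv2) and the standard library are available. Lean on these libraries where they do the work, as an engineer would, in place of code of your own. Each camera call takes 0.05 s, during which the arm holds its last target. There are 200 camera calls.

## Task

The inspection stand on the bench rocks because its foot under the yellow cap is too short. Push the orange wedge along the bench, thin end first, in under that foot until the stand sits level on all its feet and no longer rocks; stop there, before the stand is shoved along the bench, and take the hand away. Only push the wedge, never pick it up, and do not disturb the other things.

Things in the scene. Friction and masses are not known exactly. Their poses are not given: they have to be found in the camera images.
- stand: White stand, loose, 2.6 kg: plate 240 (x) x 190 (y) mm, top 40 mm up, with a column and camera head 230 mm high and a black moulded cover. Four feet, 29 mm in diameter, on dark lugs at (x, y) = (+-90, +-115) mm; the one at (+90, -115) is 8 mm short with a yellow cap, the others black. Origin: middle of the plate, level with the undersides of the good feet. z is vertical when it stands level.
- short_foot (a point): Middle of the underside of the short steel foot under the yellow cap: a flat 14 mm across, then a shallow bevel rising 3.5 mm to the full 29 mm. It rests on the bench at the start with about 4 N, the stand leaning 0.056 rad over the diagonal through the two feet beside it; 8 mm above the bench when the stand is level.
- opposite_foot (a point): Middle of the underside of the black-capped foot diagonally opposite the short one (at x -90, y +115 mm of the stand). About 8 mm in the air at the start, on the bench (height 0) when the stand is level.
- wedge: Orange wedge lying flat, loose, 90 g, 130 mm long, 56 mm wide. Origin: middle of its underside; x points to its thin end, z up. The ramp rises evenly from 2 mm at the thin end (x = +65 mm) to 14 mm at x = -15, then it is flat to a block as wide as the wedge, 18 mm long and 22 mm high, at its back. It stays where it is left: the ramp does not slide back out.
- wedge_tip (a point): Middle of the wedge's thin end, at bench level. It rides in under the bevel of the short foot from any side. The stand is level when the middle of the foot is about 33 mm behind the thin end. Pushing it in takes some 3 to 8 N; once all four feet carry the force climbs to some 13 N and the stand begins to slide along.
- wedge_back (a point): Middle of the lower edge of the wedge's upright back face, 130 mm from the thin end.
- jar: Small jar with a blue lid, 48 mm in diameter, 60 mm high; a bystander, to be left where it is. Origin: centre of its underside.
- ring_gauge: Steel ring, 60 mm outside, 22 mm high; a bystander, to be left where it is. Origin: centre of its underside.
- loupe: Black loupe, 44 mm in diameter, 42 mm high; a bystander, to be left where it is. Origin: centre of its underside.
- gauge_block: Dark steel block 50 x 30 x 30 mm; a bystander, to be left where it is. Origin: centre of its underside.
- screwdriver: Screwdriver lying on the bench; a bystander, to be left where it is. Origin: on its axis, on the underside.
- cover_lid: Black moulded lid with a rib, 90 x 70 x 22 mm; a bystander, to be left where it is. Origin: centre of its underside.
Things that resemble listed ones, but are neither listed nor needed, are in the scene too. What is meant by the wedge is not pink, and is the smaller of those in its own colour.

How it is judged:
By the outcome, as a careful person would: the job done as asked, in the order asked, and still so for the second after the job is handed in, with the robot touching nothing.
It also fails if it takes over 45 s, if anything falls off the work surface, if the arm or the gripper's body presses on something with over 40 N, if the wrist force passes 120 N, or if a joint passes its speed limit or range.

## Working session

There is one attempt and no reset: what is moved stays moved. The work goes in short steps, Python scripts to look and compute and a tool call to move; the robot and the scene stay as the last step left them, time stands still between calls to the robot, and variables do not carry over. Pictures are saved under pics/ and viewed, about 8 in all and at most 12, crops included, and the job is handed in when it is done.

Besides the shell and the picture viewer there is one more tool, called after ">>>" by a JSON object that holds its "method" and its "body". send_rows: Moves the arm, as the interface text tells. Shift numbers are shares of 150 mm and turn numbers shares of 180 degrees, none past 1 either way. Its arguments: {"type":"object","properties":{"deltas":{"type":"array","items":{"type":"array","items":{"type":"number"}}},"squeeze":{"type":"number"}},"required":["deltas"]}

```bash
mkdir -p pics
cat > h.py <<'E'
import numpy as np, cv2
from bench import r
def grab(n,f):
    d=r.grab_frame(n); cv2.imwrite(f'pics/{f}.png',cv2.cvtColor(d['pixels'],cv2.COLOR_RGB2BGR)); np.savez(f'pics/{f}.npz',**d); return d
def load(f): return dict(np.load(f'pics/{f}.npz'))
def ray(d,px,z):
    R=cv2.Rodrigues(np.array(d['rvec'],float))[0]; t=np.array(d['tvec'],float).ravel()
    p=np.atleast_2d(np.array(px,float)); v=np.c_[p,np.ones(len(p))]@np.linalg.inv(d['camera_matrix']).T@R
    c=-R.T@t; return c+v*((z-c[2])/v[:,2])[:,None]
def proj(d,P):
    return cv2.projectPoints(np.atleast_2d(np.array(P,float)),np.array(d['rvec'],float),np.array(d['tvec'],float),d['camera_matrix'],None)[0].reshape(-1,2)
E
python3 - <<'E'
from h import *
a=grab('scene','s0');b=grab('top','t0')
print(r.get_obs())
for d in(a,b):
    R=cv2.Rodrigues(np.array(d['rvec'],float))[0];print(-R.T@np.ravel(d['tvec']))
E
```

```text
{'clock': 0.1, 'joints': array([-1.41510354,  0.47772281,  0.0223841 ,  1.5563253 , -0.01151244,
        1.10926474, -0.08312919]), 'qvel': array([ 2.04199839e-03, -2.05418868e-03, -8.76901616e-05, -3.71188055e-03,
        5.66980900e-04,  1.75602334e-03,  1.40138258e-03]), 'tau': array([ 3.38537800e-03, -5.97752059e+01,  1.61296215e+00, -2.81952292e+01,
        1.27424792e-02,  5.10340949e-03, -1.40374044e-05]), 'tcp_pos': array([0.17590281, 0.65116858, 0.24143162]), 'orientation': array([-4.13232636e-01, -3.11420811e+00,  2.49614966e-03]), 'contact_force': array([-0.30511231, -0.86323663,  0.18440695]), 'moment': array([-0.00312587,  0.04060041, -0.03137069]), 'grip_width': 0.08544146484413372}
[0.85287648 0.41248877 0.93613883]
[ 0.45739263 -0.03021044  1.30340416]
```

View pics/s0.png

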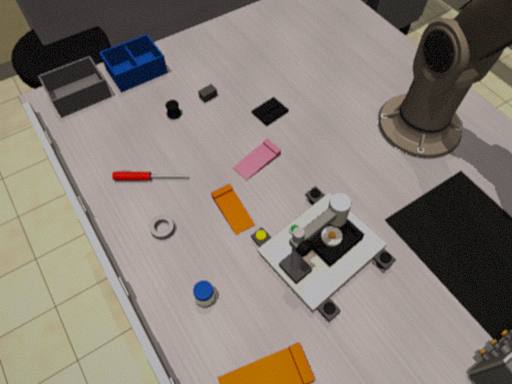

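View pics/t0.png

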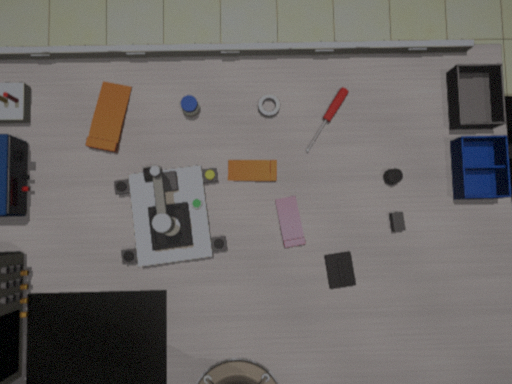

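The scene view shows the small orange wedge at (232,208), with the yellow cap at (261,236). In the top view the wedge spans (228–277, 160–181) with its block at the right, and the cap is at (210,175). The thin end already points towards the foot.

```bash
cat > m.py <<'E'
from h import *
def mask(d,lo,hi,s=100):
    h=cv2.cvtColor(d['pixels'],cv2.COLOR_RGB2HSV); return cv2.inRange(h,(lo,s,60),(hi,255,255))
def blobs(d,lo,hi,s=100,amin=20):
    c,_=cv2.findContours(mask(d,lo,hi,s),cv2.RETR_EXTERNAL,cv2.CHAIN_APPROX_NONE)
    return [x for x in c if cv2.contourArea(x)>amin]
def tri(ds,ps):
    P=[d['camera_matrix']@np.c_[cv2.Rodrigues(np.array(d['rvec'],float))[0],np.ravel(d['tvec'])] for d in ds]
    X=cv2.triangulatePoints(P[0],P[1],np.array(ps[0],float),np.array(ps[1],float)).ravel(); return X[:3]/X[3]
E
python3 - <<'E'
from m import *
s,t=load('s0'),load('t0'); ys=[]
for n,d in(('s',s),('t',t)):
    for nm,lo,hi,sat in(('or',5,20,150),('yel',24,35,150)):
        for c in blobs(d,lo,hi,sat):
            m=cv2.moments(c); print(n,nm,cv2.contourArea(c),m['m10']/m['m00'],m['m01']/m['m00'],cv2.minAreaRect(c), cv2.approxPolyDP(c,2.5,True).reshape(-1,2).tolist())
            if nm=='yel': ys.append([m['m10']/m['m00'],m['m01']/m['m00']])
if len(ys)==2: print(tri((s,t),ys))
for n,d,box in(('s1',s,(200,170,290,260)),('t1',t,(110,145,290,270))):
    x0,y0,x1,y1=box; k=6 if n=='s1' else 4
    cv2.imwrite(f'pics/{n}.png',cv2.resize(d['pixels'][y0:y1,x0:x1,::-1],None,fx=k,fy=k,interpolation=cv2.INTER_CUBIC))
E
```

```text
s or 2175.5 274.0317934574427 369.26790776066804 ((266.0258483886719, 378.560302734375), (41.230220794677734, 89.15706634521484), 66.80140686035156) [[314, 378], [299, 343], [218, 377], [220, 383], [308, 383]]
s or 23.5 331.54609929078015 234.54609929078012 ((331.5, 234.5), (5.0, 5.0), 90.0) [[330, 232], [329, 236], [334, 237]]
s or 962.5 232.19134199134197 208.8325541125541 ((232.13731384277344, 208.72320556640625), (49.59272003173828, 21.225948333740234), 58.392494201660156) [[229, 184], [212, 192], [212, 196], [238, 233], [253, 223]]
s yel 72.5 260.65747126436776 234.83678160919536 ((260.7500305175781, 234.75), (9.192387580871582, 9.899494171142578), 45.0) [[259, 230], [256, 237], [261, 240], [266, 234]]
t or 809.0 251.79357231149567 169.9991759373712 ((252.0, 170.5), (19.0, 46.0), 90.0) [[229, 161], [229, 178], [275, 179], [274, 161]]
t or 1805.0 108.5056325023084 116.75263157894737 ((108.92308044433594, 116.6153793334961), (29.99538230895996, 67.18263244628906), 15.255120277404785) [[103, 83], [87, 144], [114, 150], [130, 88]]
```

View pics/s1.png

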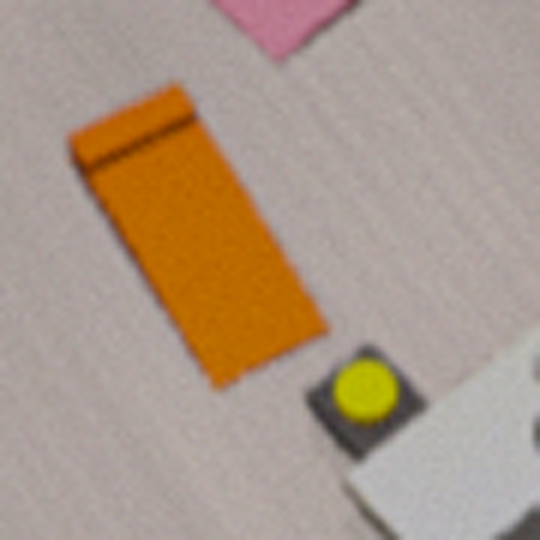

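View pics/t1.png

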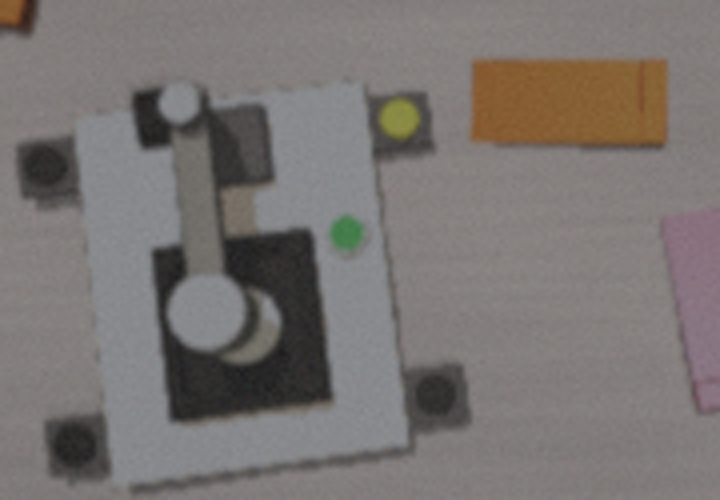

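The crops show the wedge thin end at top-view column about 228 (rows 160–181), its back at about 277, and the cap centre at about (209.5,174.5).

Run:
```python
from m import *
s,t=load('s0'),load('t0')
T=lambda u,v:[110+(u+.5)/4-.5,145+(v+.5)/4-.5]
S=lambda u,v:[200+(u+.5)/6-.5,170+(v+.5)/6-.5]
np.set_printoptions(precision=4,suppress=True)
print('cap',tri((t,s),(T(399,118),S(365,390))))
for nm,p in(('a',(436,396)),('b',(74,446)),('c',(45,166))):
    print(nm,ray(t,T(*p),.04))
print('cap z.03/.04',ray(t,T(399,118),.03),ray(t,T(399,118),.04))
print('top tip',ray(t,[T(472,60),T(472,141)],.002)); print('top back',ray(t,[T(667,60),T(667,144)],.022))
print('scn tip',ray(s,[S(220,388),S(326,328)],.002)); print('scn back',ray(s,[S(68,137),S(178,83)],.022))
o=r.get_obs(); print(cv2.Rodrigues(o['orientation'])[0])
```

```text
cap [0.5964 0.0588 0.034 ]
a [[0.4164 0.0371 0.04  ]]
b [[0.39   0.2681 0.04  ]]
c [[0.5696 0.2867 0.04  ]]
cap z.03/.04 [[0.5971 0.0588 0.03  ]] [[0.596  0.0581 0.04  ]]
top tip [[0.6383 0.0113 0.002 ]
 [0.5838 0.0123 0.002 ]]
top back [[ 0.6329 -0.1181  0.022 ]
 [ 0.5772 -0.1166  0.022 ]]
scn tip [[0.6366 0.0134 0.002 ]
 [0.5847 0.0138 0.002 ]]
scn back [[ 0.6332 -0.1146  0.022 ]
 [ 0.5793 -0.1126  0.022 ]]
[[-0.9654  0.2608 -0.0003]
 [ 0.2608  0.9654 -0.0016]
 [-0.0001 -0.0016 -1.    ]]
```

>>> {"method": "send_rows", "body": {"deltas": [[0.5,0,0,-0.27,0,0,-0.035],[0.5,-0.3,-0.15,-0.53,0,0,-0.071],[0.5,-0.55,-0.3,-0.53,0,0,-0.071],[0.5,-0.8,-0.47,-0.53,0,0,-0.071],[0.5,-0.82,-0.47,-0.53,0,0,-0.071],[0.5,-0.82,-0.47,-0.53,0,0,-0.071]]}}

```text
clock: 0.6
tcp_pos: [0.2834, 0.5462, 0.3226]
orientation: [0.08, 3.137, -0.003]
contact_force: [1.3, 0.2, -0.6]
grip_width: 0.0427
```

```bash
cat > go.py <<'E'
import sys
from h import *
np.set_printoptions(precision=4,suppress=True)
o=r.get_obs(); R=cv2.Rodrigues(o['orientation'])[0]
print(o['clock'],o['tcp_pos'],'F',o['contact_force'],'w',o['grip_width'],'yang',np.degrees(np.arctan2(R[0,1],R[1,1])),'q',o['joints'])
for a in sys.argv[1:]:
    print(a,'->',R.T@(np.array(eval(a))-o['tcp_pos'])/.15)
E
python3 go.py .42,.40,.32 .56,.25,.32 .70,.1,.32 .70,-.05,.32
```

```text
0.6 [0.2834 0.5462 0.3226] F [ 1.3487  0.2262 -0.6088] w 0.042666116619866856 yang 2.9305984204184767 q [-1.2139  0.3163  0.0238  1.6082 -0.0036  1.2175  0.3296]
.42,.40,.32 -> [-0.959  -0.9271  0.0223]
.56,.25,.32 -> [-1.9423 -1.8781  0.0274]
.70,.1,.32 -> [-2.9255 -2.829   0.0325]
.70,-.05,.32 -> [-2.9766 -3.8277  0.0342]
```

>>> {"method": "send_rows", "body": {"deltas": [[0.5,-0.19,-0.19,0,0,0,0],[0.5,-0.38,-0.37,0,0,0,0],[0.5,-0.57,-0.56,0,0,0,0],[0.5,-0.76,-0.75,0,0,0,0],[0.5,-0.96,-0.93,0,0,0,0]]}}

```text
clock: 1.02
tcp_pos: [0.415, 0.4047, 0.3215]
orientation: [-0.063, -3.14, 0.001]
contact_force: [1.1, -0.1, -0.2]
grip_width: 0.0427
```

>>> {"method": "send_rows", "body": {"deltas": [[0.5,-0.19,-0.19,0,0,0,0],[0.5,-0.38,-0.37,0,0,0,0],[0.5,-0.57,-0.56,0,0,0,0],[0.5,-0.76,-0.75,0,0,0,0],[0.5,-0.96,-0.93,0,0,0,0]]}}

```text
clock: 1.43
tcp_pos: [0.5534, 0.2594, 0.3215]
orientation: [-0.064, -3.14, 0.0]
contact_force: [0.8, 1.6, 0.5]
grip_width: 0.0427
```

>>> {"method": "send_rows", "body": {"deltas": [[0.5,-0.19,-0.19,0,0,0,0],[0.5,-0.38,-0.37,0,0,0,0],[0.5,-0.57,-0.56,0,0,0,0],[0.5,-0.76,-0.75,0,0,0,0],[0.5,-0.96,-0.93,0,0,0,0]]}}

```text
clock: 1.85
tcp_pos: [0.6917, 0.1143, 0.3213]
orientation: [-0.064, -3.14, 0.0]
contact_force: [0.9, 0.4, 0.0]
grip_width: 0.0427
```

```bash
python3 go.py .675,-.066,.32 .675,-.066,.17 .675,-.066,.02
```

```text
1.85 [0.6917 0.1143 0.3213] F [0.8833 0.3761 0.0066] w 0.04269082381892095 yang 2.322348032495918 q [-0.4361  0.4771  0.2774  1.4016 -0.1316  1.282   1.3798]
.675,-.066,.32 -> [ 0.0625 -1.2058  0.0089]
.675,-.066,.17 -> [ 0.0615 -1.2057  1.0089]
.675,-.066,.02 -> [ 0.0606 -1.2055  2.0089]
```

>>> {"method": "send_rows", "body": {"deltas": [[0.5,0.02,-0.25,0,0,0,0],[0.5,0.04,-0.5,0,0,0,0],[0.5,0.06,-0.75,0.1,0,0,0],[0.5,0.08,-1,0.25,0,0,0],[0.5,0.08,-1,0.5,0,0,0],[0.5,0.08,-1,0.75,0,0,0],[0.5,0.08,-1,0.75,0,0,0],[0.5,0.08,-1,0.75,0,0,0]]}}

```text
clock: 2.52
tcp_pos: [0.6715, -0.0328, 0.2074]
orientation: [-0.063, -3.136, -0.0]
contact_force: [0.0, 0.4, 1.3]
grip_width: 0.0427
```

```bash
python3 go.py .665,-.066,.06 .665,-.066,.014 .62,-.068,.014
```

```text
2.5167 [ 0.6715 -0.0328  0.2074] F [0.0425 0.446  1.3268] w 0.04272947197524829 yang 2.2936452687048936 q [-0.2439  0.5173  0.2866  1.6073 -0.1624  1.0458  1.6202]
.665,-.066,.06 -> [ 0.0291 -0.2229  0.9828]
.665,-.066,.014 -> [ 0.0275 -0.2229  1.2894]
.62,-.068,.014 -> [ 0.3267 -0.2482  1.291 ]
```

>>> {"method": "send_rows", "body": {"deltas": [[0.5,0.03,-0.22,0.2,0,0,0],[0.5,0.03,-0.22,0.45,0,0,0],[0.5,0.03,-0.22,0.7,0,0,0],[0.5,0.03,-0.22,0.95,0,0,0],[0.5,0.03,-0.22,0.98,0,0,0],[0.5,0.03,-0.22,0.98,0,0,0]]}}

```text
clock: 3.02
tcp_pos: [0.6672, -0.0653, 0.0624]
orientation: [-0.062, -3.139, -0.001]
contact_force: [0.7, 0.3, 0.6]
grip_width: 0.0426
```

>>> {"method": "send_rows", "body": {"deltas": [[0.5,0,0,0.1,0,0,0],[0.5,0,0,0.2,0,0,0],[0.5,0,0,0.27,0,0,0],[0.5,0,0,0.29,0,0,0],[0.5,0,0,0.29,0,0,0],[0.5,0,0,0.29,0,0,0]]}}

```text
clock: 3.52
tcp_pos: [0.6673, -0.0664, 0.0191]
orientation: [0.064, 3.141, -0.0]
contact_force: [0.2, 1.1, 1.0]
grip_width: 0.0428
```

```bash
python3 go.py .651,-.066,.014 .63,-.067,.014; python3 -c "
from h import *
d=grab('scene','s2'); p=d['pixels'][120:290,150:350,::-1]; cv2.imwrite('pics/s2c.png',cv2.resize(p,None,fx=3.5,fy=3.5,interpolation=cv2.INTER_CUBIC))"
```

```text
3.5167 [ 0.6673 -0.0664  0.0191] F [0.2476 1.102  0.9982] w 0.042763097869165975 yang 2.335455400473728 q [-0.151   0.7376  0.2257  1.718  -0.2324  0.7119  1.7246]
.651,-.066,.014 -> [ 0.1085 -0.0015  0.0339]
.63,-.067,.014 -> [ 0.2481 -0.0139  0.0338]
```

View pics/s2c.png

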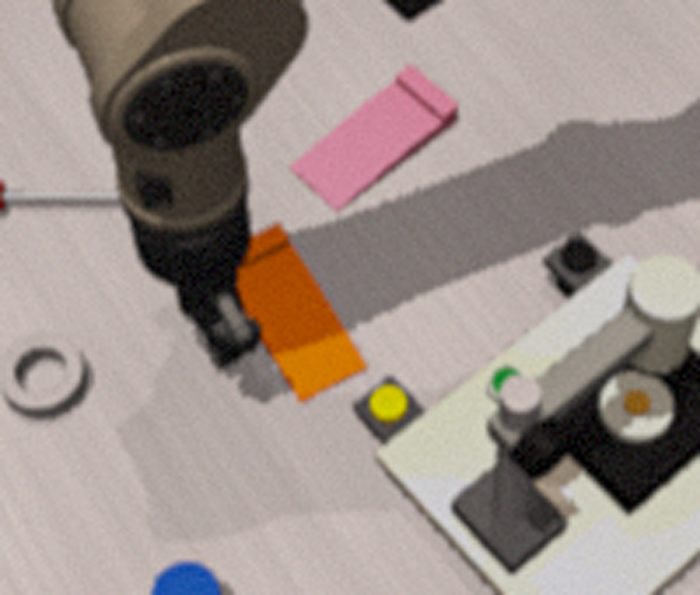

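The crop shows the fingertips next to the wedge's outer side, just clear of it at about (235,340). The wedge and stand haven't moved. Next I push it sideways to line it up with the foot.

>>> {"method": "send_rows", "body": {"deltas": [[0.5,0.03,0,0.03,0,0,0],[0.5,0.06,0,0.03,0,0,0],[0.5,0.09,0,0.03,0,0,0],[0.5,0.12,0,0.03,0,0,0],[0.5,0.14,0,0.03,0,0,0],[0.5,0.16,0,0.03,0,0,0],[0.5,0.18,0,0.03,0,0,0],[0.5,0.2,0,0.03,0,0,0],[0.5,0.22,0,0.03,0,0,0],[0.5,0.24,0,0.03,0,0,0],[0.5,0.24,0,0.03,0,0,0],[0.5,0.24,0,0.03,0,0,0]]}}

```text
clock: 4.57
tcp_pos: [0.6307, -0.0649, 0.0143]
orientation: [-0.064, -3.14, -0.0]
contact_force: [-0.4, -0.2, 0.5]
grip_width: 0.0429
```

```bash
python3 go.py .66,-.066,.014
python3 - <<'E'
from m import *
d=grab('scene','s3')
for c in blobs(d,5,20,150):
    if cv2.contourArea(c)>300: print(cv2.approxPolyDP(c,2,True).reshape(-1,2).tolist())
for c in blobs(d,5,20,150):
    for p in cv2.approxPolyDP(c,2,True).reshape(-1,2): print(p,ray(d,p,.002)[0,:2],ray(d,p,.022)[0,:2])
cv2.imwrite('pics/s3c.png',cv2.resize(d['pixels'][170:260,200:290,::-1],None,fx=6,fy=6,interpolation=cv2.INTER_CUBIC))
E
```

```text
4.5667 [ 0.6307 -0.0649  0.0143] F [-0.3638 -0.1739  0.5139] w 0.04288769508761607 yang 2.3369743077693084 q [-0.1548  0.701   0.2197  1.8126 -0.2334  0.6537  1.7308]
.66,-.066,.014 -> [-0.1954  0.0008  0.0016]
[[314, 378], [299, 343], [218, 377], [220, 383], [308, 383]]
[[235, 183], [231, 197], [238, 210], [232, 216], [243, 230], [259, 220]]
[314 378] [0.67533155 0.38166008] [0.6791328  0.38232013]
[299 343] [0.65998837 0.30811104] [0.66411812 0.31034577]
[218 377] [0.84118801 0.27126613] [0.84143826 0.27428972]
[220 383] [0.84356009 0.28338116] [0.84375956 0.28614536]
[308 383] [0.69152517 0.38250052] [0.69497972 0.38314257]
[330 232] [0.43713982 0.13493476] [0.44604078 0.14087722]
[329 236] [0.44610677 0.14225097] [0.45481575 0.14803679]
[334 237] [0.43738952 0.1511423 ] [0.44628513 0.15673775]
[334 233] [0.43048199 0.14252915] [0.4395255  0.14830901]
[235 183] [ 0.55970828 -0.11692051] [ 0.56598504 -0.10558581]
[231 197] [ 0.59137588 -0.08555972] [ 0.59697463 -0.07489645]
[238 210] [ 0.59658618 -0.04267242] [ 0.60207338 -0.03292738]
[232 216] [ 0.6186362  -0.03612124] [ 0.6236513  -0.02651646]
[243 230] [0.61632655 0.01254154] [0.6213911  0.02110445]
[259 220] [0.56728699 0.01069704] [0.57340149 0.01929944]
```

View pics/s3c.png

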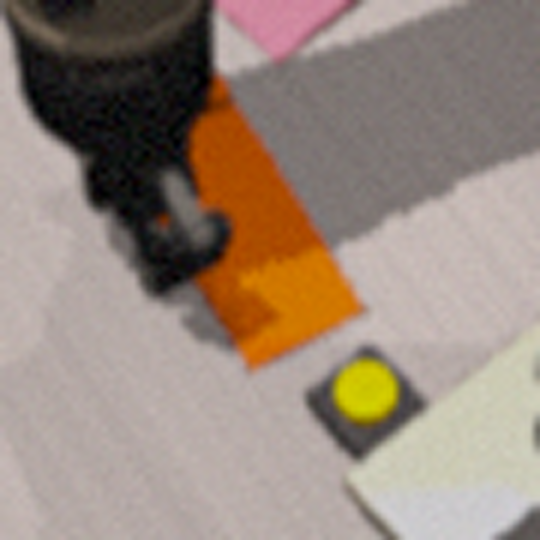

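```bash
python3 - <<'E'
from m import *
d=load('t0')
for c in blobs(d,140,179,40)+blobs(d,0,4,40): 
    if cv2.contourArea(c)>300: print(ray(d,cv2.approxPolyDP(c,2.5,True).reshape(-1,2),.01))
E
python3 go.py .68,-.066,.014 .68,-.066,.10 .62,-.165,.10
```

```text
[[ 0.82642438 -0.31299374  0.01      ]
 [ 0.82399598 -0.29386154  0.01      ]
 [ 0.7477722  -0.24771595  0.01      ]
 [ 0.73663316 -0.25812752  0.01      ]
 [ 0.80432184 -0.31212851  0.01      ]]
4.6167 [ 0.6309 -0.0649  0.0142] F [-0.8669 -0.3784  0.2993] w 0.04297756995670072 yang 2.334984165257682 q [-0.1548  0.7012  0.2197  1.8122 -0.2334  0.6537  1.7307]
.68,-.066,.014 -> [-0.3276  0.0061  0.0014]
.68,-.066,.10 -> [-0.3274  0.0061 -0.5719]
.62,-.165,.10 -> [ 0.0453 -0.6696 -0.5718]
```

>>> {"method": "send_rows", "body": {"deltas": [[0.5,-0.1,0,0,0,0,0],[0.5,-0.2,0,0,0,0,0],[0.5,-0.2,0,-0.2,0,0,0],[0.3,-0.2,0,-0.4,0,0,0],[0.3,-0.2,0,-0.57,0,0,0.04],[0.3,-0.2,-0.15,-0.57,0,0,0.08],[0.3,-0.2,-0.3,-0.57,0,0,0.12],[0.3,-0.1,-0.45,-0.57,0,0,0.16],[0.3,0.0,-0.6,-0.57,0,0,0.2],[0.3,0.1,-0.68,-0.57,0,0,0.24],[0.3,0.2,-0.68,-0.57,0,0,0.28],[0.3,0.27,-0.68,-0.57,0,0,0.32],[0.3,0.27,-0.68,-0.57,0,0,0.36],[0.3,0.27,-0.68,-0.57,0,0,0.4],[0.3,0.27,-0.68,-0.57,0,0,0.44],[0.3,0.27,-0.68,-0.57,0,0,0.48],[0.3,0.27,-0.68,-0.57,0,0,0.5],[0.3,0.27,-0.68,-0.57,0,0,0.5],[0.3,0.27,-0.68,-0.57,0,0,0.5]]}}

```text
clock: 6.2
tcp_pos: [0.5864, -0.165, 0.0996]
orientation: [-2.263, -2.179, 0.001]
contact_force: [0.5, -0.1, -0.1]
grip_width: 0.0257
```

```bash
python3 go.py .587,-.160,.015
python3 - <<'E'
from m import *
d=grab('top','t4')
for c in blobs(d,5,22,120):
    if cv2.contourArea(c)>100: print(cv2.approxPolyDP(c,2,True).reshape(-1,2).tolist())
cv2.imwrite('pics/t4c.png',cv2.resize(d['pixels'][145:245,180:330,::-1],None,fx=5,fy=5,interpolation=cv2.INTER_CUBIC))
E
```

```text
6.2 [ 0.5864 -0.165   0.0996] F [ 0.4778 -0.1272 -0.0728] w 0.02573379812244199 yang 92.1775441443634 q [-0.3127  0.6326  0.6742  1.8671 -0.5249  0.827   0.5956]
.587,-.160,.015 -> [0.0336 0.0031 0.564 ]
[[228, 186], [264, 187], [276, 169], [229, 167]]
[[103, 82], [86, 144], [114, 151], [130, 87]]
```

View pics/t4c.png

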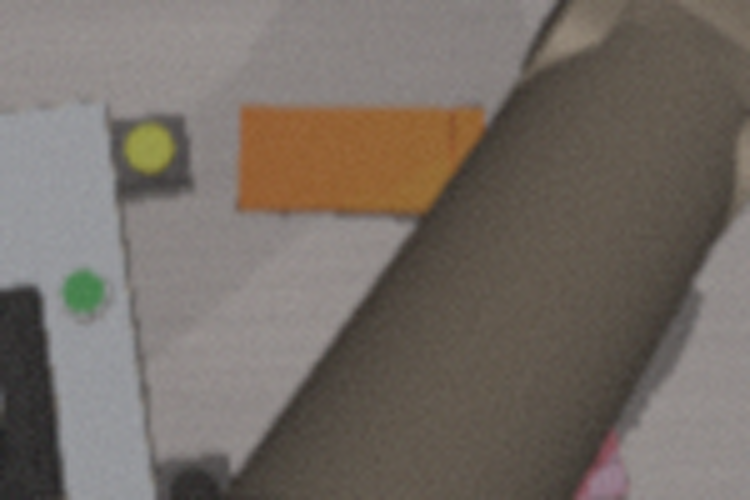

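The top crop shows the wedge midline at row 176.6 and the cap at row 174.7, so they are about 4 mm apart. The wedge is now lined up. I'll go down behind it and push.

>>> {"method": "send_rows", "body": {"deltas": [[0.3,0,0,0.2,0,0,0],[0.3,0,0,0.4,0,0,0],[0.3,0,0,0.5,0,0,0],[0.3,0,0,0.57,0,0,0],[0.3,0.03,0,0.57,0,0,0],[0.3,0.07,0,0.57,0,0,0],[0.3,0.11,0,0.57,0,0,0],[0.3,0.15,0,0.57,0,0,0],[0.3,0.18,0,0.57,0,0,0],[0.3,0.21,0,0.57,0,0,0],[0.3,0.24,0,0.57,0,0,0],[0.3,0.27,0,0.57,0,0,0],[0.3,0.3,0,0.57,0,0,0],[0.3,0.33,0,0.57,0,0,0],[0.3,0.36,0,0.57,0,0,0],[0.3,0.39,0,0.57,0,0,0],[0.3,0.39,0,0.57,0,0,0]]}}

```text
clock: 7.67
tcp_pos: [0.5889, -0.1053, 0.0141]
orientation: [-2.264, -2.177, -0.001]
contact_force: [-0.3, 0.7, -0.4]
grip_width: 0.0251
```

```bash
python3 go.py .59,-.06,.015
python3 - <<'E'
from m import *
d=grab('scene','s5')
for c in blobs(d,5,20,150):
    if cv2.contourArea(c)>300:
        p=cv2.approxPolyDP(c,2,True).reshape(-1,2); print(np.c_[p,ray(d,p,.002)[:,:2]])
cv2.imwrite('pics/s5c.png',cv2.resize(d['pixels'][160:270,190:300,::-1],None,fx=5,fy=5,interpolation=cv2.INTER_CUBIC))
E
```

```text
7.6667 [ 0.5889 -0.1053  0.0141] F [-0.346   0.6574 -0.4427] w 0.025114887926138432 yang 92.26178017466762 q [-0.3464  0.7369  0.5771  1.9196 -0.6302  0.673   0.5818]
.59,-.06,.015 -> [ 0.3022 -0.0046 -0.0057]
[[3.14000000e+02 3.78000000e+02 6.75331545e-01 3.81660082e-01]
 [2.99000000e+02 3.43000000e+02 6.59988372e-01 3.08111038e-01]
 [2.18000000e+02 3.77000000e+02 8.41188008e-01 2.71266132e-01]
 [2.20000000e+02 3.83000000e+02 8.43560094e-01 2.83381156e-01]
 [3.08000000e+02 3.83000000e+02 6.91525175e-01 3.82500520e-01]]
[[ 2.37000000e+02  1.87000000e+02  5.61890699e-01 -1.03321218e-01]
 [ 2.21000000e+02  1.96000000e+02  6.11745862e-01 -1.02317152e-01]
 [ 2.47000000e+02  2.37000000e+02  6.18315958e-01  3.41772487e-02]
 [ 2.60000000e+02  2.27000000e+02  5.76088766e-01  2.85789695e-02]
 [ 2.64000000e+02  2.27000000e+02  5.67667487e-01  3.40193191e-02]]
```

View pics/s5c.png

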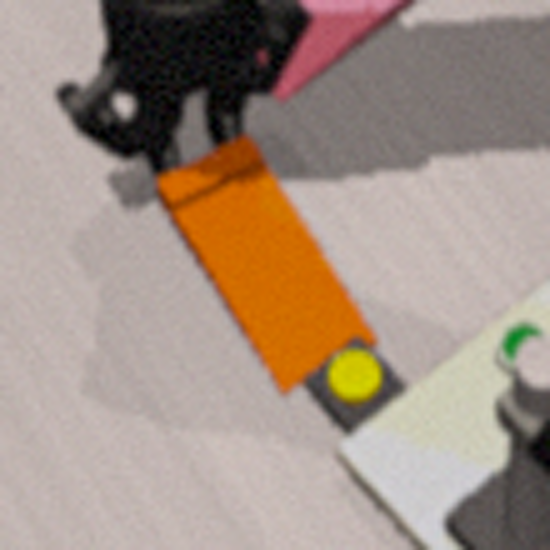

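The wedge tip is at about y=0.035 and just reaching the lug, held flush by both fingers. The force is still about zero.

>>> {"method": "send_rows", "body": {"deltas": [[0.3,0.02,0,0,0,0,0],[0.3,0.04,0,0,0,0,0],[0.3,0.06,0,0,0,0,0],[0.3,0.08,0,0,0,0,0],[0.3,0.1,0,0,0,0,0],[0.3,0.12,0,0,0,0,0],[0.3,0.14,0,0,0,0,0],[0.3,0.16,0,0,0,0,0],[0.3,0.18,0,0,0,0,0],[0.3,0.2,0,0,0,0,0]]}}

```text
clock: 8.55
tcp_pos: [0.5899, -0.0795, 0.0146]
orientation: [2.266, 2.171, -0.003]
contact_force: [-0.8, -6.6, 0.1]
grip_width: 0.0257
```

>>> {"method": "send_rows", "body": {"deltas": [[0.3,0.02,0,0,0,0,0],[0.3,0.04,0,0,0,0,0],[0.3,0.05,0,0,0,0,0],[0.3,0.06,0,0,0,0,0],[0.3,0.07,0,0,0,0,0]]}}

```text
clock: 8.97
tcp_pos: [0.5903, -0.0688, 0.0145]
orientation: [2.266, 2.172, -0.003]
contact_force: [-0.4, -6.5, -0.4]
grip_width: 0.0257
```

```bash
python3 go.py
cat > st.py <<'E'
from m import *
import sys
np.set_printoptions(precision=4,suppress=True)
f=sys.argv[1]; k={}
for n,a in(('scene','s'),('top','t')): 
    d=grab(n,a+f) if f!='0' else load(a+f); k[a]=d
    for nm,lo,hi,s in(('yel',23,36,110),('grn',50,80,90)):
        for c in blobs(d,lo,hi,s,10):
            m=cv2.moments(c); p=[m['m10']/m['m00'],m['m01']/m['m00']]; k[a+nm]=p; print(a,nm,np.array(p),m['m00'])
for nm in('yel','grn'):
    if 's'+nm in k and 't'+nm in k: print(nm,tri((k['s'],k['t']),(k['s'+nm],k['t'+nm])))
# black-capped far foot drift vs start
for a in'st':
    d0=load(a+'0'); g=lambda d:cv2.cvtColor(d['pixels'],cv2.COLOR_RGB2GRAY)
    for nm,P in(('opp',(.39,.268,.042)),('a',(.416,.037,.04)),('c',(.57,.287,.04))):
        x,y=proj(d0,P)[0].round().astype(int); w=9
        T=g(d0)[y-w:y+w+1,x-w:x+w+1]; I=g(k[a])[y-w-6:y+w+7,x-w-6:x+w+7]
        if T.shape!=(19,19) or I.shape!=(31,31): continue
        q=cv2.matchTemplate(I,T,cv2.TM_CCOEFF_NORMED); i,j=np.unravel_index(q.argmax(),q.shape)
        sub=lambda l,c,h:(l-h)/(2*(l-2*c+h)) if l-2*c+h else 0
        dx=sub(*q[i,j-1:j+2]) if 0<j<12 else 0; dy=sub(*q[i-1:i+2,j]) if 0<i<12 else 0
        print(a,nm,'px shift',j-6+dx,i-6+dy,'score',q.max())
E
echo start; python3 st.py 0; echo now; python3 st.py 6
```

```text
8.9667 [ 0.5903 -0.0688  0.0145] F [-0.3847 -6.4812 -0.3597] w 0.02574576878681439 yang 92.44635292324016 q [-0.417   0.7337  0.5845  1.9308 -0.634   0.6669  0.5206]
start
s yel [260.5301 234.8373] 83.0
s grn [292.7576 227.3182] 11.0
t yel [209.431  174.3362] 58.0
t grn [196.2485 202.7515] 27.5
yel [0.596  0.0588 0.0322]
grn [0.523  0.0915 0.0473]
s opp px shift 0.03519388288259506 -0.04079674929380417 score 1.0
s a px shift 0.020344369113445282 -0.01342424564063549 score 1.0
s c px shift -0.0007268422632478178 -0.03850283473730087 score 0.9999997
t opp px shift -0.02811526507139206 -0.02228429727256298 score 1.0
t a px shift 0.02450007013976574 -0.006476008333265781 score 1.0
t c px shift -0.0019476701272651553 -0.02736564539372921 score 0.9999993
now
s yel [261.0222 233.9778] 82.5
s grn [294.1773 227.7305] 23.5
t yel [209.  174.5] 60.0
t grn [195.6667 203.1731] 26.0
yel [0.5951 0.0595 0.0371]
grn [0.5215 0.0935 0.047 ]
s opp px shift 0.1351618766784668 0.6257987916469574 score 0.9829599
s a px shift 0.2186681479215622 -0.5764734447002411 score 0.9147607
s c px shift 0.4326404929161072 -0.04754549264907837 score 0.9796551
t opp px shift 0.03156646713614464 0.3300411105155945 score 0.9564471
t a px shift -3.551529109477997 -3.3638747930526733 score 0.477706
t c px shift -0.235759437084198 0.3441290855407715 score 0.98061
```

>>> {"method": "send_rows", "body": {"deltas": [[0.3,0.01,0,0,0,0,0],[0.3,0.02,0,0,0,0,0],[0.3,0.03,0,0,0,0,0],[0.3,0.04,0,0,0,0,0],[0.3,0.05,0,0,0,0,0],[0.3,0.06,0,0,0,0,0],[0.3,0.07,0,0,0,0,0],[0.3,0.08,0,0,0,0,0],[0.3,0.08,0,0,0,0,0]]}}

```text
clock: 9.82
tcp_pos: [0.5907, -0.0562, 0.0143]
orientation: [2.266, 2.173, -0.002]
contact_force: [-0.5, -5.0, -1.3]
grip_width: 0.0254
```

>>> {"method": "send_rows", "body": {"deltas": [[0.3,0.01,0,0,0,0,0],[0.3,0.02,0,0,0,0,0],[0.3,0.02,0,0,0,0,0]]}}

```text
clock: 10.07
tcp_pos: [0.5908, -0.0532, 0.0143]
orientation: [2.266, 2.173, -0.003]
contact_force: [-0.1, -5.6, -0.1]
grip_width: 0.0254
```

```bash
python3 go.py; python3 st.py 7
```

```text
10.0667 [ 0.5908 -0.0532  0.0143] F [-0.1124 -5.5964 -0.0645] w 0.025366749082458225 yang 92.41993749323905 q [-0.444   0.7333  0.5854  1.933  -0.6362  0.6666  0.4974]
s yel [261.3603 233.2794] 86.5
s grn [295.2116 227.8624] 31.5
t yel [209.     174.7667] 60.0
yel [0.5941 0.0594 0.0396]
s opp px shift 0.08055099099874496 0.979528171941638 score 0.9889596
s a px shift 0.39111876487731934 -0.5640693008899689 score 0.92509466
s c px shift 0.6415930688381195 0.09754418581724167 score 0.98196197
t opp px shift 0.25004667043685913 0.533808171749115 score 0.9346698
t a px shift -2.8042909055948257 6 score 0.4437659
t c px shift -0.29429367184638977 0.5322325527667999 score 0.9714286
```

>>> {"method": "send_rows", "body": {"deltas": [[0.3,0.01,0,0,0,0,0],[0.3,0.015,0,0,0,0,0],[0.3,0.015,0,0,0,0,0]]}}

```text
clock: 10.42
tcp_pos: [0.5909, -0.0511, 0.0143]
orientation: [2.266, 2.172, -0.003]
contact_force: [1.1, -5.2, -0.8]
grip_width: 0.0254
```

>>> {"method": "send_rows", "body": {"deltas": [[0.3,0.01,0,0,0,0,0],[0.3,0.01,0,0,0,0,0]]}}

```text
clock: 10.58
tcp_pos: [0.5909, -0.0496, 0.0143]
orientation: [2.266, 2.172, -0.003]
contact_force: [-0.6, -5.0, 0.2]
grip_width: 0.0256
```

```bash
python3 go.py; python3 st.py 8
```

```text
10.5833 [ 0.5909 -0.0496  0.0143] F [-0.5922 -4.973   0.1668] w 0.025578872071096652 yang 92.4263343980333 q [-0.4505  0.7332  0.5858  1.9335 -0.6367  0.6665  0.4915]
s yel [261.3372 233.2171] 86.0
s grn [295.3487 228.0103] 32.5
t yel [208.6636 174.5093] 54.0
yel [0.5946 0.0601 0.0416]
s opp px shift 0.06655877083539963 1.0859914645552635 score 0.9859299
s a px shift 0.48330461978912354 -0.619440883398056 score 0.927516
s c px shift 0.7106060683727264 0.1170499250292778 score 0.9845757
t opp px shift 0.24623523652553558 0.6106686294078827 score 0.9329352
t a px shift -4.950324133038521 6 score 0.4116285
t c px shift -0.3248555660247803 0.6080223023891449 score 0.9725431
```

>>> {"method": "send_rows", "body": {"deltas": [[0.3,0.01,0,0,0,0,0],[0.3,0.01,0,0,0,0,0]]}}

```text
clock: 10.85
tcp_pos: [0.591, -0.048, 0.0143]
orientation: [2.266, 2.173, -0.003]
contact_force: [0.9, -4.4, -1.7]
grip_width: 0.0257
```

>>> {"method": "send_rows", "body": {"deltas": [[0.3,0.007,0,0,0,0,0],[0.3,0.007,0,0,0,0,0]]}}

```text
clock: 11.02
tcp_pos: [0.591, -0.0471, 0.0143]
orientation: [2.266, 2.172, -0.003]
contact_force: [-0.2, -5.1, -0.6]
grip_width: 0.0255
```

```bash
python3 go.py; python3 st.py 9
```

```text
11.0167 [ 0.591  -0.0471  0.0143] F [-0.1895 -5.1065 -0.6356] w 0.025526621561455968 yang 92.42800712052542 q [-0.455   0.7333  0.5862  1.9338 -0.6369  0.6664  0.4876]
s yel [261.4355 233.2062] 86.5
s grn [295.4428 228.01  ] 33.5
t yel [208.2509 174.4055] 48.5
yel [0.5948 0.0609 0.0434]
s opp px shift 0.03883775323629379 1.1225956603884697 score 0.9853362
s a px shift 0.4868334233760834 -0.587125152349472 score 0.9258224
s c px shift 0.7495191395282745 0.10325908660888672 score 0.98538953
t opp px shift 0.23866771161556244 0.6554002463817596 score 0.9332052
t a px shift -6 6 score 0.39959994
t c px shift -0.35020771622657776 0.6113659143447876 score 0.9713875
```

>>> {"method": "send_rows", "body": {"deltas": [[0.3,0.007,0,0,0,0,0],[0.3,0.007,0,0,0,0,0]]}}

```text
clock: 11.28
tcp_pos: [0.591, -0.0467, 0.0143]
orientation: [2.267, 2.171, -0.003]
contact_force: [0.1, -6.6, -0.2]
grip_width: 0.0251
```

```bash
python3 go.py; python3 st.py 10
```

```text
11.2833 [ 0.591  -0.0467  0.0143] F [ 0.0838 -6.5859 -0.2158] w 0.025061920623607976 yang 92.4581007552728 q [-0.4566  0.7333  0.5869  1.9341 -0.6367  0.6661  0.486 ]
s yel [261.3966 233.228 ] 87.0
s grn [295.4428 228.01  ] 33.5
t yel [208.3475 174.305 ] 47.0
yel [0.595  0.0608 0.0432]
s opp px shift 0.0345575213432312 1.142409399151802 score 0.9848866
s a px shift 0.5362728238105774 -0.6735802292823792 score 0.9281506
s c px shift 0.7622407972812653 0.1077122837305069 score 0.9856777
t opp px shift 0.2468923181295395 0.6548063158988953 score 0.93007714
t a px shift -6 6 score 0.41684124
t c px shift -0.36773526668548584 0.6283892393112183 score 0.9704689
```

>>> {"method": "send_rows", "body": {"deltas": [[0.3,0.005,0,0,0,0,0],[0.3,0.005,0,0,0,0,0]]}}

```text
clock: 11.55
tcp_pos: [0.591, -0.0465, 0.0144]
orientation: [2.267, 2.171, -0.004]
contact_force: [-0.7, -8.5, -1.2]
grip_width: 0.0258
```

```bash
python3 go.py; python3 st.py 11 | grep -v ' a '
```

```text
11.55 [ 0.591  -0.0465  0.0144] F [-0.729  -8.4952 -1.2349] w 0.025782030886723564 yang 92.47530728927084 q [-0.4577  0.7334  0.5874  1.9343 -0.6365  0.6659  0.4848]
s yel [261.4489 233.2424] 88.0
s grn [295.4428 228.01  ] 33.5
t yel [208.2246 174.3053] 47.5
yel [0.595  0.061  0.0436]
s opp px shift 0.05216546356678009 1.1246300637722015 score 0.9850381
s c px shift 0.7566835582256317 0.10220915824174881 score 0.9852552
t opp px shift 0.2329133003950119 0.6246337294578552 score 0.9277097
t c px shift -0.3695203959941864 0.62164506316185 score 0.9702834
```

The force has climbed from about 5 N to 8.5 N while the wedge has almost stopped moving. The opposite-foot shift has levelled off too, so all four feet are carrying. I stop here and back off.

>>> {"method": "send_rows", "body": {"deltas": [[0.3,-0.02,0,0,0,0,0],[0.3,-0.08,0,0,0,0,0],[0.3,-0.16,0,0,0,0,0],[0.3,-0.24,0,0,0,0,0],[0.3,-0.3,0,-0.1,0,0,0],[0.3,-0.3,0,-0.3,0,0,0],[0.3,-0.35,0,-0.5,0,0,0],[0.3,-0.5,0,-0.7,0,0,0],[0.3,-0.7,0,-0.9,0,0,0],[0.3,-0.9,0,-1,0,0,0],[0.3,-0.9,0,-1,0,0,0],[0.3,-0.9,0,-1,0,0,0]]}}

```text
clock: 12.65
tcp_pos: [0.5856, -0.182, 0.1659]
orientation: [2.27, 2.168, 0.002]
contact_force: [0.1, -0.0, -1.6]
grip_width: 0.0256
```

```bash
python3 go.py; python3 st.py 12; python3 -c "
from h import *
s,t=load('s12'),load('t12')
z=lambda p,k:cv2.resize(p[:,:,::-1],None,fx=k,fy=k,interpolation=cv2.INTER_CUBIC)
a=z(s['pixels'][170:330,190:400],3.5); cv2.imwrite('pics/v12.png',a)
cv2.imwrite('pics/t12c.png',z(t['pixels'][70:280,70:420],2.2))"
```

```text
12.65 [ 0.5856 -0.182   0.1659] F [ 0.1042 -0.0259 -1.6442] w 0.025566360415966136 yang 92.64334019573133 q [-0.3396  0.5579  0.7507  1.8199 -0.4621  0.9437  0.5669]
s yel [261.5289 233.2253] 89.5
s grn [295.4589 227.9469] 34.5
t yel [208.8791 174.8525] 56.5
t grn [195.5 203.5] 23.0
yel [0.5939 0.0597 0.0401]
grn [0.52   0.0946 0.0465]
s opp px shift 0.05917009338736534 1.1219795495271683 score 0.984576
s a px shift 0.762945756316185 -0.020410768687725067 score 0.99032557
s c px shift 0.7617479264736176 0.09670393913984299 score 0.9859064
t opp px shift 0.14378759264945984 0.5080944001674652 score 0.97180265
t a px shift -0.3002631962299347 0.5019966661930084 score 0.94931614
t c px shift -0.34875690937042236 0.6068980693817139 score 0.97067356
```

View pics/v12.png

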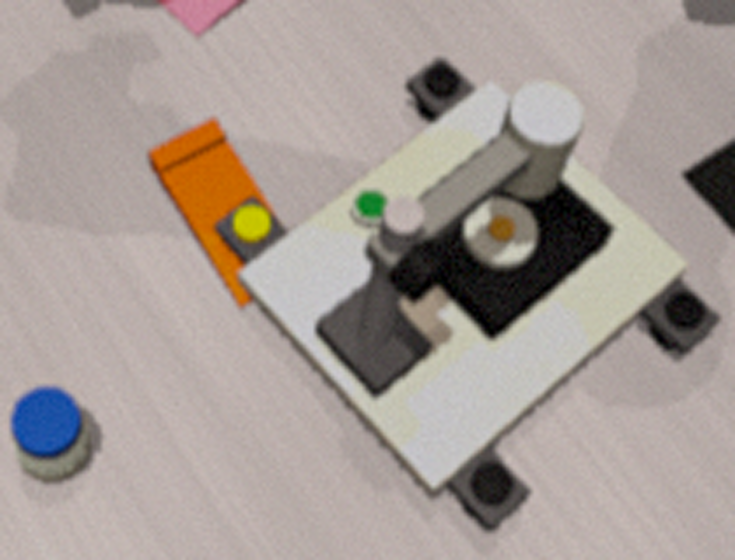

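View pics/t12c.png

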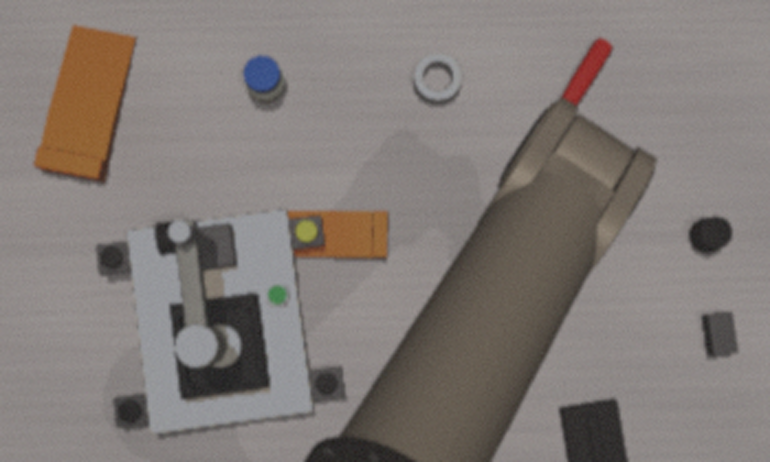

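```bash
python3 - <<'E'
from m import *
s,t=load('s0'),load('t0'); P=(.39,.268,.045)
a,b=proj(s,P)[0],proj(t,P)[0]
print('opp cap displacement mm',1e3*(tri((s,t),(a+[.059,1.122],b+[.144,.508]))-P))
for n,P,ds,dt in(('a',(.416,.037,.037),(.763,-.02),(-.3,.502)),('c',(.57,.287,.037),(.762,.097),(-.349,.607))):
    a,b=proj(s,P)[0],proj(t,P)[0]; print(n,1e3*(tri((s,t),(a+ds,b+dt))-P))
E
python3 -c "
from bench import r
print(r.hand_in())"
```

```text
opp cap displacement mm [-1.6186261   1.14385081 -6.48511938]
a [-1.38873398  0.90952436  0.18320432]
c [-1.48168351  1.0206661  -0.58855506]
the job is handed in; nothing more can be done
None
```

The wedge is in under the short foot, the stand appears to be level on all four feet, and the job is handed in. I slid the wedge sideways about 19 mm to line it up with the foot. Then I pushed it in thin end first with two fingertips on its back face, backed the hand off and raised it clear, finishing at about 12.7 s.

**Stopping point:** the push force held at about 5 N, then climbed to 8.5 N with the wedge almost stopped, so I stopped there. The stand slides at about 13 N.

**Last checks by camera:**
- **Yellow cap:** it rose about 7.9 mm (8 mm expected). The hand was clear and read about 0 N sideways; the vertical reading was −1.6 N, slightly above the earlier noise.
- **Stand not shoved:** the caps of the two feet it leaned over moved about 1.7 mm sideways and less than 0.6 mm in height. That fits the tilt coming out rather than the stand sliding.
- **Bystanders:** those I could see in the last pictures looked unmoved, but I didn't measure them. The screwdriver and lid were partly hidden by the arm.

**Disagreement:** the opposite foot's cap measured a drop of only about 6.5 mm against 8 mm expected. That could be sub-pixel image matching error of a millimetre or two. The force climb and the foot no longer dropping both point to it being down on the bench, but I didn't test for rocking directly.

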